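# Sweep the loose spacer rings off the breadboard

### The arm

A 6-joint arm with a two-finger parallel gripper is mounted at the origin on the work surface. World frame = base frame: x ahead of the robot, y to its left, z up, the work surface at z = 0. Lengths are in m, angles in degrees, forces in N, time in s.
With the tool pointing down it reaches from about 0.35 to 0.875 m from the base axis. Payload 4.2 kg.
Tool frame: the origin (TCP) lies on the centre line of the jaws, within the pads' length; the fingertips stand 8 mm ahead of it and the grasp point (between the pads) lies 11 mm behind it; z points along the fingers, y is the direction in which the jaws open and shut (so a half turn about z gives the same grasp; the last joint's range is limited). The gripper opens to 87 mm and grips with 3 to 60 N. Pads are 19 mm wide; open, the fingers measure 117 mm over their backs; the gripper's body (75 mm by 190 mm) begins 51 mm behind the grasp point.
Start: joints at [90.562, 22.042, 0.453, 0, -68.411, -14.817], TCP at [0.154, 0.606, 0.231] pointing down, gripper open.
Joint ranges: [-179.83, 179.83], [-69.29, 118.12], [-61.27, 80.66], [-181.25, 117.63], [-171.15, -9.14], [-177.46, 177.46]. Speed limits (degrees/s): [159.86, 159.86, 180, 180, 180, 180].

### API

Orientations are given as a 3x3 rotation matrix whose columns are the frame's x, y, z axes.
In Python, from station import sense, capture, finish_job, recognise gives the robot as it stands.
- The arm moves only by the tool apply_moves, never from a script. Its argument "plan" is a list that holds one entry, the list of rows, each a list of 7 numbers: the opening in per cent of the stroke, from 0 (shut) to 100 (fully open), then the shift along the world's x, y, z in units of 25 mm (1.0 is 25 mm), then the turn, a rotation vector about the world's x, y, z in rad. A call has 1 to 12 rows; each row shifts and turns the pose as measured when the row begins; what a row does not reach is not made up. A row lasts 1/12 s, in which the tool goes at most 41.7 mm and 7.16 degrees, less where a joint would pass 70% of its speed; a pose out of reach is approached as far as the arm can. A call is refused whole if a number of a shift passes 1 or a number of a turn 0.125, either way. A call with a gripper value outside its range is refused whole. The fingers move at their own pace and stop on an object; the grip force is fixed at half the most. Time passes only in rows, so rows that do not move let the fingers close. It gives the time, the measured TCP pose, the force and the opening at its end, in the units of the state.
- sense(): the state, without advancing time (a new reading comes with each control period).
- capture(name): name is "scene" or "top"; returns a dict with "pixels" (400x640x3 uint8, red, green, blue), "depth" (400x640 float32, m along the optical axis (not along the pixel's ray), 0 where there is no reading), "mtx" (3x3 intrinsics, pixels), "R" (3x3) and "t" (3): a world point X has camera coordinates R X + t. Camera axes: x right, y down, z forward; pixel columns grow to the right and rows downward; lengths in m; the calibration is good to about 2 mm. A picture is of the moment at which its call begins.
- finish_job(): hands the job in, once; it reports no verdict.
Trained networks look in a picture, given as the dict that the camera call returned (one of the last four; its "shot" number tells which), for a name from the list of things; names that differ only in an ending like _2 or _b are one class to them, and where a whole thing is asked for, a point or a joint stands for the part that bears it (a point fixed in the world has none). Each returns a list of dicts, best first, with "score" (0 to 1); they miss things now and then, are a little off and sometimes report something else, mostly with a low value. They report only what shows in the picture. A call takes as long as a camera call.
- recognise(label, picture): "at" ([x, y, z] in m, in the coordinates of the camera as it stood for that picture, good to about 4 mm: the middle of the surface that is visible of it).
The state is a dict: "time_s": time; "joints": joint angles; "joint_velocities": joint speeds; "effort": joint torques, N m; "tcp_pos": TCP position; "ee_rot": TCP orientation; "wrist_force": force on the tool from outside, world axes, zero at the start; "moment": the same for the moment, N m; "gripper_width": opening from 0.0 (shut) to 1.0 (fully open).
Only numpy, scipy, OpenCV 4.12 (cv2) and the standard library are available. Lean on these libraries where they do the work, as an engineer would, in place of code of your own. Each camera call takes 0.05 s, during which the arm holds its last target.

### The job

Clear the breadboard for the next set-up: with your fingertips, sweep the three flat steel spacer rings along the board and over its edge into the plain tray, the one without dividers, so that all three lie inside it. Push them only, never lift them, and leave the small parts standing between them and everything else where they are.

Things in the scene. Friction and masses are not known exactly. Their poses are not given: they have to be found in the camera images.
- breadboard: Flat black optical breadboard fixed to the work surface, 250 mm (its x) by 300 mm (its y), top face 25 mm above the work surface, flat and level to slide on (the threaded holes do not catch). Origin: centre of its underside. Its two long-way ends are the edges at its y = +150 mm and y = -150 mm; a tray stands against each of them.
- plain_tray: Plain open aluminium tray WITHOUT inner dividers, fixed, 250 mm (x) by 120 mm (y), rim 20 mm high (5 mm below the board top), walls and floor 3 mm thick. It stands 3 mm off one of the y ends of the breadboard (left or right differs from run to run), with the same yaw as the board. Origin: centre of its underside.
- divided_tray: Tray of the same outside size and material, but divided into eight compartments (four by two) that hold small round optics; fixed, at the opposite end of the breadboard. Origin: centre of its underside. Nothing belongs in it.
- large_ring: Loose flat steel spacer ring, outside diameter 32 mm, hole 18 mm, 14 mm thick, lying flat on the breadboard, about 50 g. Origin: its centre, at half its thickness. z axis is the ring axis. The three rings lie about 90 mm apart along the board's x (in any order), anywhere in the middle 140 mm of its y; every bystander stands at least 12 mm clear of the straight strip that each ring covers when pushed along the board's y.
- medium_ring: Loose flat steel spacer ring, outside diameter 29 mm, hole 15 mm, 12 mm thick, lying flat on the breadboard, about 50 g. Origin: its centre, at half its thickness. z axis is the ring axis. The three rings lie about 90 mm apart along the board's x (in any order), anywhere in the middle 140 mm of its y; every bystander stands at least 12 mm clear of the straight strip that each ring covers when pushed along the board's y.
- small_ring: Loose flat steel spacer ring, outside diameter 26 mm, hole 12 mm, 10 mm thick, lying flat on the breadboard, about 50 g. Origin: its centre, at half its thickness. z axis is the ring axis. The three rings lie about 90 mm apart along the board's x (in any order), anywhere in the middle 140 mm of its y; every bystander stands at least 12 mm clear of the straight strip that each ring covers when pushed along the board's y.
- short_post: Bystander: loose steel post standing on the breadboard between the rings' strips, 13 mm diameter, 40 mm high. Origin: centre of its foot.
- thumbscrew: Bystander: loose screw standing head down on the breadboard between the rings' strips; brass head 16 mm diameter and 10 mm high, thin shank up to 28 mm. Origin: centre of its foot.
- sleeve: Bystander: loose white plastic tube with a thin metal band standing on the breadboard between the rings' strips, 16 mm diameter, 30 mm high. Origin: centre of its foot.
- driver: Bystander: loose screwdriver with a black handle lying on the table to the left of the trays. Origin on its underside, x axis along it.

How it is judged:
By the outcome, as a careful person would: the job done as asked, in the order asked, and still so for the second after the job is handed in, with the robot touching nothing.
It also fails if it takes over 54 s, if anything falls off the work surface, if the arm or the gripper's body presses on something with over 40 N, if the wrist force passes 120 N, or if a joint passes its speed limit or range.

## Working session

There is one attempt and no reset: what is moved stays moved. The work goes in short steps, Python scripts to look and compute and a tool call to move; the robot and the scene stay as the last step left them, time stands still between calls to the robot, and variables do not carry over. Pictures are saved under pics/ and viewed, and the job is handed in when it is done.

Besides the shell and the picture viewer there is one more tool, called after "Request:" by a JSON object that holds its "op" and its "data". apply_moves: Moves the arm, as the interface text tells. Its arguments: {"type":"object","properties":{"plan":{"type":"array","items":{"type":"array","items":{"type":"array","items":{"type":"number"}}}}},"required":["plan"]}

```bash
mkdir -p pics
cat > h.py <<'E'
import numpy as np, cv2
from station import sense, capture, finish_job, recognise
def save(p,n): cv2.imwrite('pics/'+n, cv2.cvtColor(p['pixels'],cv2.COLOR_RGB2BGR))
def w(p,c): return np.array(p['R']).T@(np.array(c)-np.array(p['t']))
def px(p,X):
    c=np.array(p['R'])@np.array(X)+np.array(p['t']); q=np.array(p['mtx'])@c; return q[:2]/q[2]
names='breadboard plain_tray divided_tray large_ring medium_ring small_ring short_post thumbscrew sleeve driver'.split()
def cloud(p):
    d=p['depth']; v,u=np.mgrid[:d.shape[0],:d.shape[1]]
    K=np.array(p['mtx']); c=np.stack([(u-K[0,2])/K[0,0]*d,(v-K[1,2])/K[1,1]*d,d],-1)
    return (c-np.array(p['t']))@np.array(p['R'])
E
python3 - <<'E'
from h import *
for cam in ('top','scene'):
    p=capture(cam); save(p,cam+'0.png'); np.savez(cam+'0.npz',**{k:np.array(p[k]) for k in('pixels','depth','mtx','R','t')})
    for n in names:
        for r in recognise(n,p)[:2]:
            X=w(p,r['at']); print(cam,n,round(r['score'],2),X.round(3),px(p,X).round())
s=sense();print(s)
E
```

```text
top breadboard 0.6 [ 0.537 -0.014  0.025] [386. 225.]
top plain_tray 0.8 [0.542 0.202 0.003] [280. 222.]
top divided_tray 0.95 [ 0.532 -0.234  0.004] [490. 231.]
top large_ring 0.42 [ 0.455 -0.016  0.042] [388. 266.]
top small_ring 0.59 [ 0.631 -0.049  0.031] [403. 180.]
top small_ring 0.4 [ 0.451 -0.022  0.041] [391. 268.]
top short_post 0.54 [0.583 0.031 0.062] [365. 200.]
top sleeve 0.64 [ 0.496 -0.043  0.052] [402. 245.]
top driver 0.98 [0.47  0.429 0.022] [167. 254.]
scene breadboard 0.66 [ 0.565 -0.046  0.026] [274. 251.]
scene plain_tray 0.59 [0.554 0.214 0.004] [348. 205.]
scene divided_tray 0.64 [ 0.542 -0.232  0.009] [193. 300.]
scene large_ring 0.7 [ 0.453 -0.023  0.038] [246. 219.]
scene medium_ring 0.68 [ 0.539 -0.051  0.04 ] [263. 241.]
scene small_ring 0.71 [ 0.627 -0.049  0.034] [294. 262.]
scene short_post 0.68 [0.587 0.02  0.049] [304. 232.]
scene short_post 0.18 [0.482 0.424 0.019] [376. 159.]
scene sleeve 0.36 [0.553 0.214 0.009] [348. 203.]
scene driver 0.72 [0.482 0.422 0.019] [375. 159.]
{'time_s': 1.1, 'joints': array([ 9.05611410e+01,  2.20417889e+01,  4.51700807e-01,  4.14647710e-05,
       -6.84109703e+01, -1.48173667e+01]), 'joint_velocities': array([-0.05343708, -0.03229243, -0.01672618,  0.00536995,  0.05552924,
       -0.01083979]), 'effort': array([-1.83774711e-03, -3.90476418e+01,  1.87629211e+01,  4.22433659e+00,
        1.54900330e-02, -2.66553712e-05]), 'tcp_pos': array([0.15387526, 0.60573437, 0.2305427 ]), 'ee_rot': array([[ 9.69204222e-01, -2.46258350e-01,  8.53807442e-07],
       [-2.46258350e-01, -9.69204222e-01, -1.84650424e-05],
       [ 5.37468466e-06,  1.76861398e-05, -1.00000000e+00]]), 'wrist_force': array([-0.90049942,  0.35268783,  0.00261076]), 'moment': array([ 0.02366711,  0.03592859, -0.00432398]), 'gripper_width': 1.0016324749812886}
```

View images.

Run:
```python
import cv2,numpy as np
from h import px
a=cv2.imread('pics/top0.png')[100:350,180:560]; cv2.imwrite('pics/top0c.png',cv2.resize(a,None,fx=2.1,fy=2.1,interpolation=cv2.INTER_CUBIC))
a=cv2.imread('pics/scene0.png')[120:380,100:480]; cv2.imwrite('pics/scene0c.png',cv2.resize(a,None,fx=2.1,fy=2.1,interpolation=cv2.INTER_CUBIC))
```

```text
(no output)
```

View pics/top0c.png

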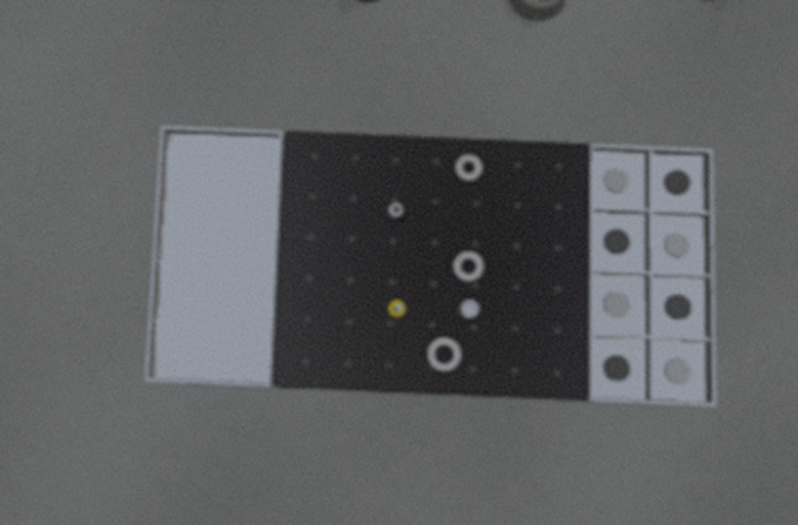

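View pics/scene0c.png

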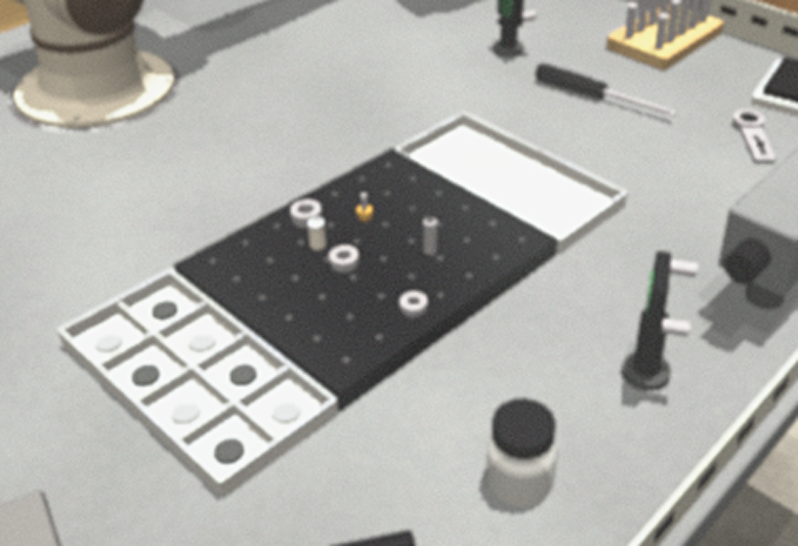

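```bash
cat > m.py <<'E'
from h import *
def load(n): 
    z=np.load(n); return {k:z[k] for k in z}
def back(p,u,v,z):
    r=p['R'].T@np.linalg.inv(p['mtx'])@[u,v,1]; o=-p['R'].T@p['t']; return o+r*(z-o[2])/r[2]
p=load('top0.npz')
print('cam',-p['R'].T@p['t'])
g=p['pixels'].max(-1).astype(np.uint8)
C=cloud(p)
# board mask
m=((g<75)*255).astype(np.uint8)
m[:150]=0; m[310:]=0; m[:,:300]=0; m[:,475:]=0
m=cv2.morphologyEx(m,cv2.MORPH_CLOSE,np.ones((15,15)));m=cv2.morphologyEx(m,cv2.MORPH_OPEN,np.ones((9,9)))
c=max(cv2.findContours(m,0,2)[0],key=cv2.contourArea)
r=cv2.minAreaRect(c); print('rect',r)
b=cv2.boxPoints(r)
W=np.array([back(p,*q,0.025) for q in b]);print(W.round(4), W.mean(0).round(4))
for i in range(4): e=W[(i+1)%4]-W[i]; print(np.linalg.norm(e).round(4),np.degrees(np.arctan2(e[1],e[0])).round(2))
ins=cv2.erode(m,np.ones((7,7)))
s=((g>85)&(ins>0)).astype(np.uint8)
n,l,st,ce=cv2.connectedComponentsWithStats(s)
for i in range(1,n):
    if st[i,4]>12: 
        u,v=st[i,0]+(st[i,2]-1)/2,st[i,1]+(st[i,3]-1)/2
        print(st[i],ce[i].round(1),back(p,*ce[i],0.037).round(4), 'depthmed', np.median(C[l==i],0).round(4))
E
python3 m.py
```

```text
cam [0.44826138 0.1121081  1.02642324]
rect ((394.0980529785156, 226.29327392578125), (164.32666015625, 122.76768493652344), 2.544804573059082)
[[ 0.4162  0.1386  0.025 ]
 [ 0.6671  0.1329  0.025 ]
 [ 0.658  -0.2069  0.025 ]
 [ 0.4081 -0.1897  0.025 ]] [ 0.5374 -0.0313  0.025 ]
0.251 -1.28
0.3399 -91.53
0.2505 176.06
0.3283 88.59
[397 173  13  13 104] [402.9 179.3] [ 0.6304 -0.0477  0.037 ] depthmed [ 0.6311 -0.0482  0.0354]
[365 196   7   7  38] [368.  199.4] [0.5877 0.0231 0.037 ] depthmed [0.5845 0.0256 0.0635]
[460 213   9   4  31] [463.9 214.6] [ 0.5605 -0.1704  0.037 ] depthmed [ 0.5636 -0.1799  0.0055]
[396 220  14  14 129] [402.7 226.3] [ 0.5343 -0.0469  0.037 ] depthmed [ 0.5349 -0.0474  0.0372]
[365 243   8   8  54] [368.5 246.4] [0.4929 0.0215 0.037 ] depthmed [0.4928 0.0222 0.0361]
[399 243   9   9  62] [403.2 246.6] [ 0.4937 -0.0477  0.037 ] depthmed [ 0.4923 -0.0447  0.0543]
[383 261  17  16 156] [391.1 268.2] [ 0.4505 -0.0237  0.037 ] depthmed [ 0.4508 -0.0233  0.0386]
[460 273   8   4  31] [463.6 274.5] [ 0.441  -0.1673  0.037 ] depthmed [ 0.4416 -0.1775  0.004 ]
```

```bash
cat >> m.py <<'E'
print('----')
f=lambda x,y,z: back(p,x/2.1+180-.25,y/2.1+100-.25,z)
P={k:f(*v) for k,v in dict(TL=(285,131,.025),BL=(274,386,.025),TR=(590,145,.025),BR=(590,400,.025),tTL=(162,127,.02),tBL=(148,380,.02),dTR=(712,150,.02),dBR=(714,404,.02)).items()}
for k in P: print(k,P[k].round(4))
for a,b in (('BL','TL'),('BR','TR'),('tBL','tTL'),('dBR','dTR'),('TR','TL'),('BR','BL'),('dTR','tTL'),('dBR','tBL')):
    e=P[b]-P[a]; print(a,b,np.linalg.norm(e).round(4),np.degrees(np.arctan2(e[1],e[0])).round(2))
E
python3 m.py | sed '1,/----/d'
```

```text
TL [0.6654 0.1314 0.025 ]
BL [0.417  0.1367 0.025 ]
TR [ 0.657  -0.1692  0.025 ]
BR [ 0.4097 -0.1642  0.025 ]
tTL [0.6683 0.2537 0.02  ]
tBL [0.4202 0.2579 0.02  ]
dTR [ 0.6552 -0.2911  0.02  ]
dBR [ 0.408 -0.284  0.02 ]
BL TL 0.2484 -1.22
BR TR 0.2474 -1.16
tBL tTL 0.2481 -0.96
dBR dTR 0.2474 -1.65
TR TL 0.3008 88.39
BR BL 0.3011 88.6
dTR tTL 0.545 88.63
dBR tBL 0.542 88.7
```

Request:
{"op": "apply_moves", "data": {"plan": [[[14,0.7,-1,0,0,0,-0.12],[14,0.7,-1,0,0,0,-0.12],[14,0.7,-1,0,0,0,-0.12],[14,0.7,-1,0,0,0,-0.12],[14,0.7,-1,0,0,0,-0.12],[14,0.7,-1,0,0,0,-0.12],[14,0.7,-1,0,0,0,-0.12],[14,0.7,-1,0,0,0,-0.12],[14,0.7,-1,0,0,0,-0.12],[14,0.7,-1,0,0,0,-0.12],[14,0.7,-1,0,0,0,-0.12],[14,0.7,-1,0,0,0,0]]]}}

```text
time_s: 2.1
tcp_pos: [0.3675, 0.2965, 0.2306]
ee_rot: [[-0.05, -0.999, 0.004], [-0.999, 0.05, 0.003], [-0.003, -0.004, -1.0]]
wrist_force: [0.1, 0.3, 0.2]
gripper_width: 0.188
```

Request:
{"op": "apply_moves", "data": {"plan": [[[14,0.75,-1,0,0,0,0],[14,0.75,-1,0,0,0,0],[14,0.75,-1,0,0,0,0],[14,0.75,-1,0,0,0,0],[14,0.75,-1,0,0,0,0],[14,0.75,-1,0,0,0,0],[14,0.75,-1,0,0,0,0],[14,0.75,-1,0,0,0,0],[14,0.75,-1,0,0,0,0],[14,0.75,-1,0,0,0,0],[14,0.75,-1,0,0,0,0],[14,0,0,0,0,0,0]]]}}

```text
time_s: 3.1
tcp_pos: [0.5843, 0.002, 0.2338]
ee_rot: [[-0.053, -0.999, 0.012], [-0.999, 0.053, 0.006], [-0.007, -0.011, -1.0]]
wrist_force: [0.2, 1.1, 0.3]
gripper_width: 0.141
```

Request:
{"op": "apply_moves", "data": {"plan": [[[14,0.5,-0.9,0,-0.003,0.006,0.015],[14,0.5,-0.9,0,-0.003,0.006,0.014],[14,0.5,-0.9,0,0,0,0],[14,0.3,-0.6,-0.5,0,0,0],[14,0,0,-1,0,0,0],[14,0,0,-1,0,0,0],[14,0,0,-1,0,0,0],[14,0,0,-1,0,0,0],[14,0,0,-1,0,0,0],[14,0,0,0,0,0,0]]]}}

```text
time_s: 3.93
tcp_pos: [0.6317, -0.085, 0.0935]
ee_rot: [[-0.027, -1.0, 0.006], [-1.0, 0.027, 0.001], [-0.001, -0.006, -1.0]]
wrist_force: [-0.9, 0.4, -1.2]
gripper_width: 0.138
```

Check the alignment with a picture before descending.

Run:
```python
from h import *
p=capture('scene'); save(p,'s1.png')
a=cv2.imread('pics/s1.png')[130:350,150:430]; cv2.imwrite('pics/s1c.png',cv2.resize(a,None,fx=2.6,fy=2.6,interpolation=cv2.INTER_CUBIC))
print(sense()['tcp_pos'])
```

```text
[ 0.63347059 -0.08513522  0.0962922 ]
```

View pics/s1c.png

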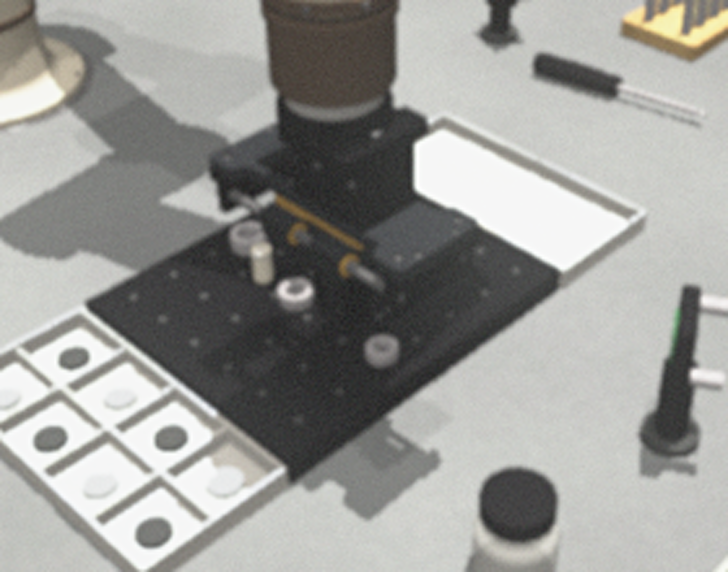

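Run:
```python
from h import *
z=np.load('scene0.npz'); p={k:z[k] for k in z}
f=lambda X:((px(p,X)-[150,130])*2.6).round()
for X in ([.633,-.085,.096],[.633,-.085,.088],[.633,-.085,.158],[.633,-.085,.025],[.6305,-.048,.03]): print(X,f(X))
print(-p['R'].T@p['t'])
```

```text
[0.633, -0.085, 0.096] [344. 306.]
[0.633, -0.085, 0.088] [344. 315.]
[0.633, -0.085, 0.158] [341. 236.]
[0.633, -0.085, 0.025] [347. 380.]
[0.6305, -0.048, 0.03] [379. 349.]
[ 1.132313   -0.55383436  0.66292473]
```

Run:
```python
import cv2,numpy as np
a=cv2.imread('pics/s1.png')[190:300,210:340]; a=np.clip(a.astype(float)*2.5,0,255).astype(np.uint8); cv2.imwrite('pics/s1d.png',cv2.resize(a,None,fx=5,fy=5,interpolation=cv2.INTER_CUBIC))
```

```text
(no output)
```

View pics/s1d.png

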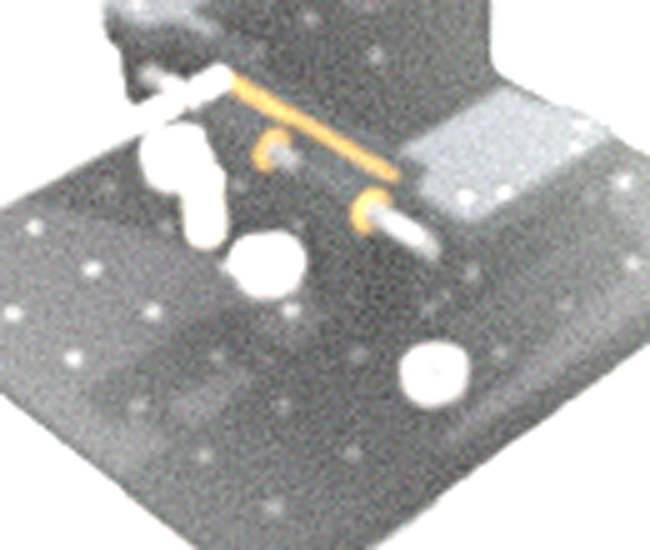

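Request:
{"op": "apply_moves", "data": {"plan": [[[14,-0.14,0,-0.6,0,0.006,0],[14,0,0,-0.7,0,0,0],[14,0,0,-0.6,0,0,0],[14,0,0,-0.3,0,0,0],[14,0,0,0,0,0,0]]]}}

```text
time_s: 4.4
tcp_pos: [0.6369, -0.0837, 0.0504]
ee_rot: [[-0.021, -1.0, 0.022], [-1.0, 0.021, -0.001], [0.001, -0.022, -1.0]]
wrist_force: [0.3, -0.0, -0.4]
gripper_width: 0.146
```

Request:
{"op": "apply_moves", "data": {"plan": [[[14,0,0,0,0,0,0]]]}}

```text
time_s: 4.48
tcp_pos: [0.638, -0.0835, 0.0519]
ee_rot: [[-0.02, -1.0, 0.024], [-1.0, 0.02, -0.002], [0.001, -0.024, -1.0]]
wrist_force: [0.4, -0.3, 0.9]
gripper_width: 0.14
```

Request:
{"op": "apply_moves", "data": {"plan": [[[14,-0.3,0,-0.3,0,0.024,-0.005],[14,0,0,0,0,0,0],[14,0,0,0,0,0,0]]]}}

```text
time_s: 4.73
tcp_pos: [0.6323, -0.0832, 0.0481]
ee_rot: [[-0.025, -1.0, 0.005], [-1.0, 0.025, -0.002], [0.001, -0.005, -1.0]]
wrist_force: [0.1, -0.0, -0.7]
gripper_width: 0.14
```

Request:
{"op": "apply_moves", "data": {"plan": [[[14,-0.1,0,-0.25,0,0.005,0],[14,0,0,-0.25,0,0,0],[14,0,0,0,0,0,0]]]}}

```text
time_s: 4.98
tcp_pos: [0.6304, -0.0831, 0.0361]
ee_rot: [[-0.025, -1.0, 0.002], [-1.0, 0.025, -0.001], [0.001, -0.002, -1.0]]
wrist_force: [0.3, 0.2, -0.7]
gripper_width: 0.138
```

Request:
{"op": "apply_moves", "data": {"plan": [[[14,0.01,0.4,0,0,0,0],[14,0.01,0.4,0,0,0,0],[14,0.01,0.4,0,0,0,0],[14,0.01,0.4,0,0,0,0],[14,0.01,0.4,0,0,0,0],[14,0.01,0.4,0,0,0,0]]]}}

```text
time_s: 5.48
tcp_pos: [0.6315, -0.0187, 0.0355]
ee_rot: [[-0.027, -1.0, 0.001], [-1.0, 0.027, -0.002], [0.002, -0.001, -1.0]]
wrist_force: [-0.7, 0.2, 0.6]
gripper_width: 0.14
```

```bash
cat > snap.py <<'E'
import sys
from h import *
n=sys.argv[1]; p=capture('scene'); a=p['pixels'][150:310,190:420,::-1]
a=np.clip(a.astype(float)*1.6,0,255).astype(np.uint8); cv2.imwrite(f'pics/{n}.png',cv2.resize(a,None,fx=3.4,fy=3.4,interpolation=cv2.INTER_CUBIC))
s=sense(); print(s['tcp_pos'].round(4), s['ee_rot'][:,2].round(4))
E
python3 snap.py s2
```

```text
[ 0.6318 -0.0169  0.0356] [ 0.0014 -0.0016 -1.    ]
```

View pics/s2.png

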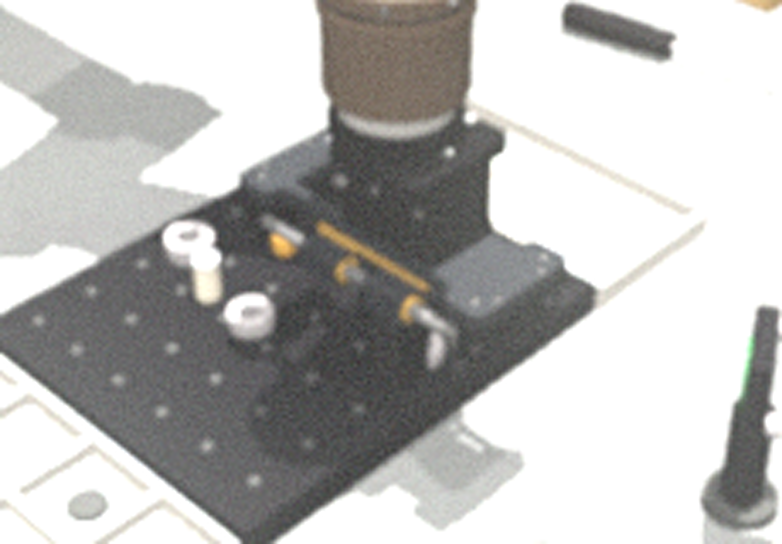

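Request:
{"op": "apply_moves", "data": {"plan": [[[14,0.01,0.4,0.02,0,0,0],[14,0.01,0.4,0,0,0,0],[14,0.01,0.4,0,0,0,0],[14,0.01,0.4,0,0,0,0],[14,0.01,0.4,0,0,0,0],[14,0.01,0.4,0,0,0,0],[14,0.01,0.4,0,0,0,0],[14,0.01,0.4,0,0,0,0],[14,0.01,0.4,0,0,0,0],[14,0.01,0.4,0,0,0,0],[14,0.01,0.4,0,0,0,0]]]}}

```text
time_s: 6.45
tcp_pos: [0.6344, 0.1049, 0.0362]
ee_rot: [[-0.024, -1.0, 0.001], [-1.0, 0.024, -0.002], [0.002, -0.001, -1.0]]
wrist_force: [-0.0, -0.3, -0.2]
gripper_width: 0.142
```

```bash
python3 snap.py s3
```

```text
[0.6349 0.1067 0.0364] [ 0.0025 -0.0011 -1.    ]
```

View pics/s3.png

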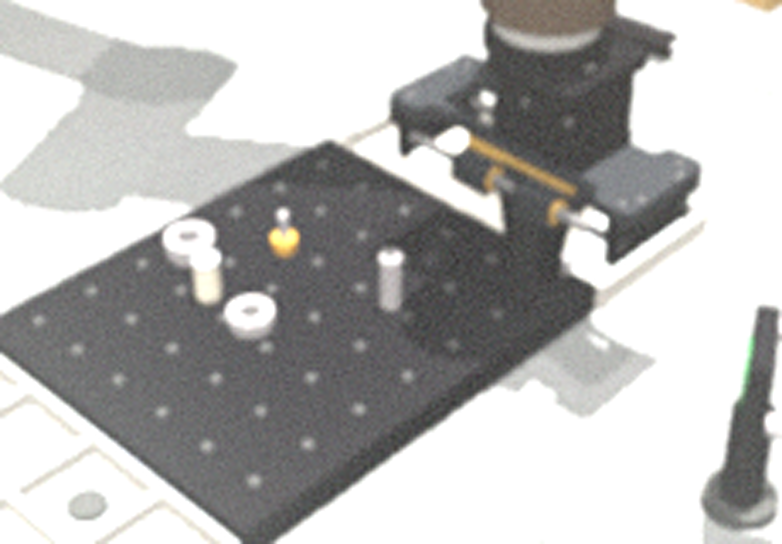

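Request:
{"op": "apply_moves", "data": {"plan": [[[14,0.01,0.4,0,0,0,0],[14,0.01,0.4,0,0,0,0],[14,0.01,0.4,0,0,0,0],[14,0.01,0.4,0,0,0,0],[14,0.01,0.3,0,0,0,0],[14,0,0,0,0,0,0],[14,0,0,0.9,0,0,0],[14,0,0,0.9,0,0,0],[14,0,0,0.9,0,0,0],[14,0,0,0,0,0,0]]]}}

```text
time_s: 7.33
tcp_pos: [0.6345, 0.1605, 0.1037]
ee_rot: [[-0.021, -1.0, -0.003], [-1.0, 0.021, -0.004], [0.004, 0.003, -1.0]]
wrist_force: [0.8, -0.5, 1.0]
gripper_width: 0.14
```

```bash
python3 snap.py s4
```

```text
[0.6332 0.1602 0.1014] [-0.0062 -0.0043 -1.    ]
```

View pics/s4.png

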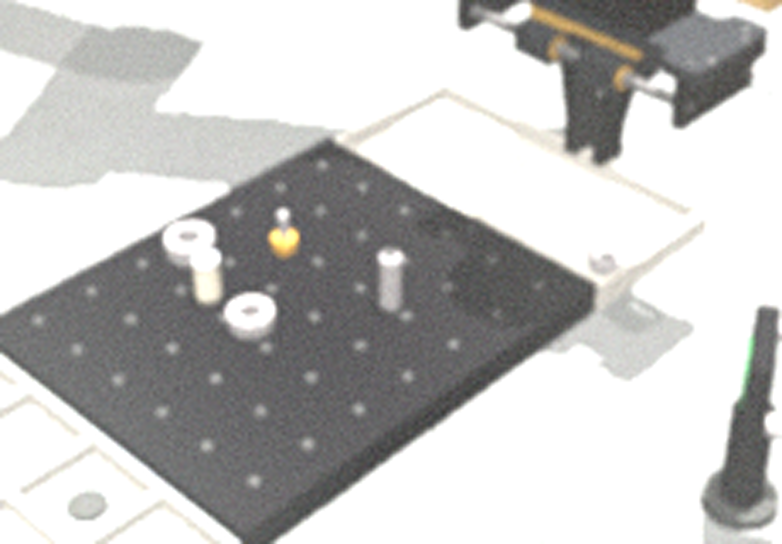

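Request:
{"op": "apply_moves", "data": {"plan": [[[14,-0.4,-0.9,0.3,0.004,-0.006,0],[14,-0.4,-0.9,0,0,0,0],[14,-0.4,-0.9,0,0,0,0],[14,-0.4,-0.9,0,0,0,0],[14,-0.4,-0.9,0,0,0,0],[14,-0.4,-0.9,0,0,0,0],[14,-0.4,-0.9,0,0,0,0],[14,-0.4,-0.9,0,0,0,0],[14,-0.4,-0.9,0,0,0,0],[14,-0.3,-0.9,0,0,0,0],[14,0,-0.4,0,0,0,0],[14,0,0,0,0,0,0]]]}}

```text
time_s: 8.38
tcp_pos: [0.523, -0.0852, 0.0992]
ee_rot: [[-0.025, -1.0, -0.015], [-1.0, 0.025, -0.0], [0.001, 0.015, -1.0]]
wrist_force: [0.4, 0.3, -0.2]
gripper_width: 0.142
```

Run:
```python
from h import *
p=capture('top'); a=p['pixels'][130:330,220:500,::-1]; cv2.imwrite('pics/t2.png',cv2.resize(a,None,fx=2.8,fy=2.8,interpolation=cv2.INTER_CUBIC))
np.savez('t2.npz',**{k:np.array(p[k]) for k in('pixels','depth','mtx','R','t')})
s=sense(); print(s['tcp_pos'].round(4), s['ee_rot'].round(4))
```

```text
[ 0.5229 -0.0844  0.0991] [[-2.480e-02 -9.996e-01 -1.590e-02]
 [-9.997e-01  2.480e-02 -0.000e+00]
 [ 4.000e-04  1.580e-02 -9.999e-01]]
```

View pics/t2.png

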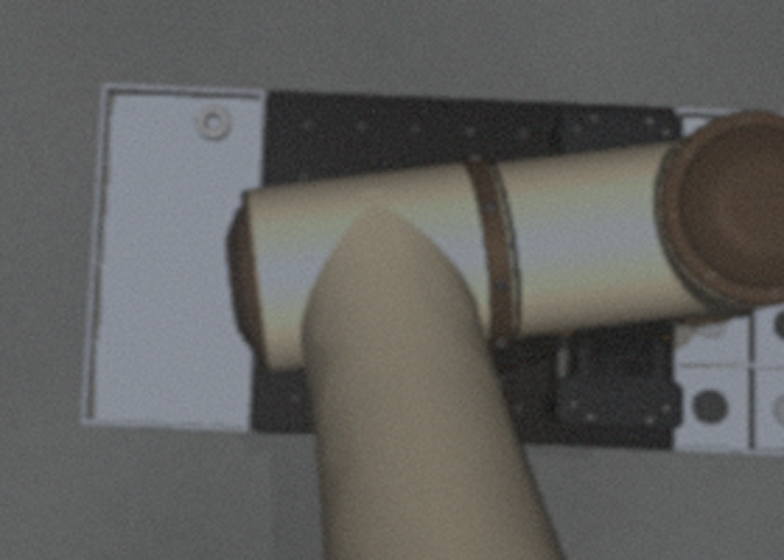

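Request:
{"op": "apply_moves", "data": {"plan": [[[14,0.42,0,-0.4,0,-0.016,0],[14,0,0,-0.6,0,0,0],[14,0,0,-0.6,0,0,0],[14,0,0,0,0,0,0],[14,0,0,0,0,0,0]]]}}

```text
time_s: 8.85
tcp_pos: [0.5374, -0.0806, 0.0576]
ee_rot: [[-0.022, -1.0, 0.004], [-1.0, 0.022, 0.0], [-0.001, -0.004, -1.0]]
wrist_force: [0.0, -0.0, -0.4]
gripper_width: 0.141
```

Request:
{"op": "apply_moves", "data": {"plan": [[[14,-0.16,-0.1,-0.3,0,0.004,0],[14,0,0,-0.3,0,0,0],[14,0,0,-0.2,0,0,0],[14,0,0,0,0,0,0]]]}}

```text
time_s: 9.18
tcp_pos: [0.5347, -0.0815, 0.0374]
ee_rot: [[-0.019, -1.0, 0.003], [-1.0, 0.019, 0.001], [-0.001, -0.003, -1.0]]
wrist_force: [-0.1, -0.3, -0.8]
gripper_width: 0.136
```

Request:
{"op": "apply_moves", "data": {"plan": [[[14,-0.03,0.3,0,0,0,-0.004],[14,0.01,0.4,0,0,0,0],[14,0.01,0.4,0,0,0,0],[14,0.01,0.4,0,0,0,0],[14,0.01,0.4,0,0,0,0],[14,0.01,0.4,0,0,0,0],[14,0.01,0.4,0,0,0,0],[14,0.01,0.4,0,0,0,0]]]}}

```text
time_s: 9.85
tcp_pos: [0.5364, 0.0035, 0.0387]
ee_rot: [[-0.024, -1.0, 0.006], [-1.0, 0.024, 0.001], [-0.001, -0.006, -1.0]]
wrist_force: [0.0, 0.3, -0.4]
gripper_width: 0.138
```

```bash
python3 snap.py s5
```

```text
[0.5369 0.0049 0.0389] [ 0.007   0.0015 -1.    ]
```

View pics/s5.png

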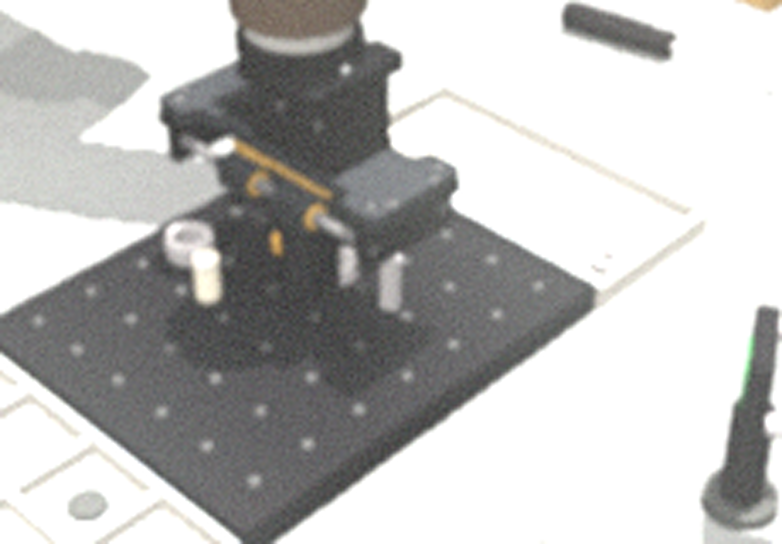

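Request:
{"op": "apply_moves", "data": {"plan": [[[14,-0.03,0.4,-0.06,0,0.006,0],[14,0,0.4,0,0,0,0],[14,0,0.4,0,0,0,0],[14,0.01,0.4,0,0,0,0],[14,0.01,0.4,0,0,0,0],[14,0.01,0.4,0,0,0,0],[14,0.01,0.4,0,0,0,0],[14,0.01,0.4,0,0,0,0],[14,0.01,0.4,0,0,0,0],[14,0.01,0.4,0,0,0,0]]]}}

```text
time_s: 10.73
tcp_pos: [0.5376, 0.1152, 0.0372]
ee_rot: [[-0.023, -1.0, -0.0], [-1.0, 0.023, 0.001], [-0.001, 0.0, -1.0]]
wrist_force: [-0.3, -0.1, -0.3]
gripper_width: 0.141
```

Request:
{"op": "apply_moves", "data": {"plan": [[[14,0.01,0.4,0,0,0,0],[14,0.01,0.4,0,0,0,0],[14,0.01,0.4,0,0,0,0],[14,0.01,0.4,0,0,0,0],[14,0,0,0,0,0,0],[14,0,0,0.9,0,0,0],[14,0,0,0.9,0,0,0],[14,0,0,0.9,0,0,0],[14,0,0,0.3,0,0,0],[14,0,0,0,0,0,0]]]}}

```text
time_s: 11.57
tcp_pos: [0.5369, 0.1622, 0.1128]
ee_rot: [[-0.02, -1.0, -0.005], [-1.0, 0.02, -0.001], [0.001, 0.005, -1.0]]
wrist_force: [-0.5, -0.0, -0.6]
gripper_width: 0.141
```

```bash
python3 snap.py s6
```

```text
[0.5368 0.1621 0.1122] [-0.0051 -0.0016 -1.    ]
```

View pics/s6.png

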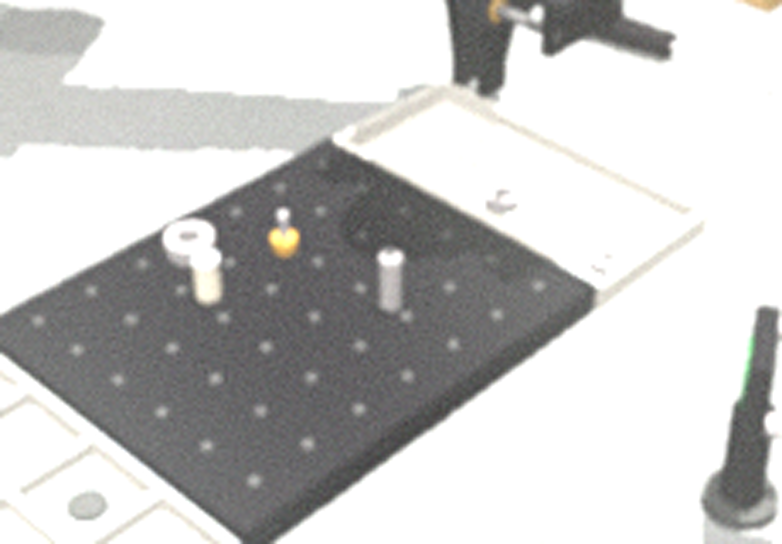

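Request:
{"op": "apply_moves", "data": {"plan": [[[14,-0.3,-0.8,0,0,-0.005,-0.004],[14,-0.3,-0.8,0,0,0,0],[14,-0.3,-0.8,0,0,0,0],[14,-0.3,-0.8,0,0,0,0],[14,-0.3,-0.8,0,0,0,0],[14,-0.3,-0.8,0,0,0,0],[14,-0.3,-0.8,0,0,0,0],[14,-0.3,-0.8,0,0,0,0],[14,-0.3,-0.8,0,0,0,0],[14,-0.3,-0.8,0,0,0,0],[14,-0.1,-0.5,0,0,0,0],[14,0,0,0,0,0,0]]]}}

```text
time_s: 12.62
tcp_pos: [0.4441, -0.0617, 0.0962]
ee_rot: [[-0.028, -0.999, -0.028], [-1.0, 0.029, -0.007], [0.008, 0.028, -1.0]]
wrist_force: [0.7, -0.4, -0.5]
gripper_width: 0.139
```

Request:
{"op": "apply_moves", "data": {"plan": [[[14,0.2,-0.05,-0.3,0.007,-0.028,0.003],[14,0,0,-0.4,0,0,0],[14,0,0,-0.4,0,0,0],[14,0,0,0,0,0,0],[14,0,0,0,0,0,0]]]}}

```text
time_s: 13.03
tcp_pos: [0.4466, -0.0637, 0.0639]
ee_rot: [[-0.03, -1.0, -0.006], [-1.0, 0.03, -0.001], [0.001, 0.006, -1.0]]
wrist_force: [0.1, -0.3, -0.0]
gripper_width: 0.143
```

Request:
{"op": "apply_moves", "data": {"plan": [[[14,0.12,0,-0.4,0,-0.006,0.005],[14,0,0,-0.4,0,0,0],[14,0,0,-0.2,0,0,0],[14,0,0,0,0,0,0]]]}}

```text
time_s: 13.37
tcp_pos: [0.4507, -0.0624, 0.0384]
ee_rot: [[-0.023, -1.0, 0.001], [-1.0, 0.023, -0.001], [0.0, -0.001, -1.0]]
wrist_force: [-0.4, -0.1, 0.5]
gripper_width: 0.139
```

```bash
python3 snap.py s7
```

```text
[ 0.451  -0.0624  0.0388] [ 2.e-03 -5.e-04 -1.e+00]
```

View pics/s7.png

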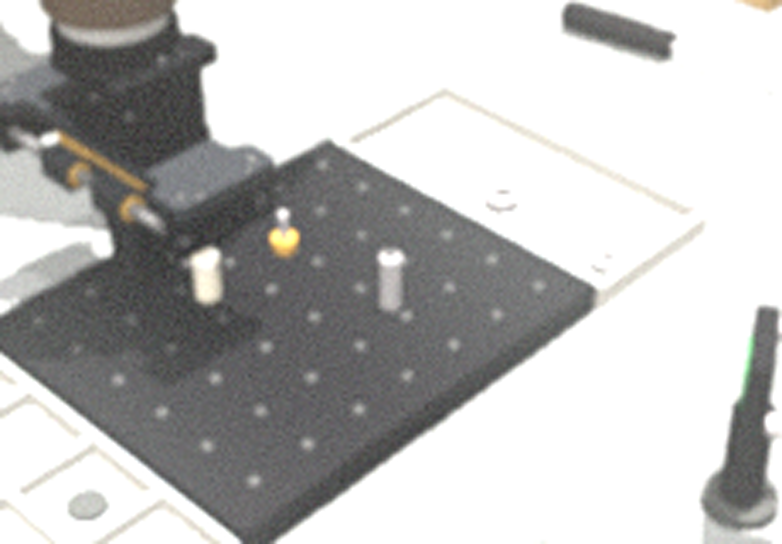

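Clear of the sleeve at (205,275). Push.

Request:
{"op": "apply_moves", "data": {"plan": [[[14,-0.03,0.3,-0.05,0,0,0],[14,0,0.4,0,0,0,0],[14,0.01,0.4,0,0,0,0],[14,0.01,0.4,0,0,0,0],[14,0.01,0.4,0,0,0,0],[14,0.01,0.4,0,0,0,0],[14,0.01,0.4,0,0,0,0]]]}}

```text
time_s: 14.0
tcp_pos: [0.4527, 0.0117, 0.0403]
ee_rot: [[-0.023, -1.0, 0.007], [-1.0, 0.023, 0.001], [-0.001, -0.007, -1.0]]
wrist_force: [0.2, 0.5, 0.3]
gripper_width: 0.139
```

```bash
python3 snap.py s8
```

```text
[0.4534 0.013  0.0405] [ 0.0086  0.0013 -1.    ]
```

View pics/s8.png

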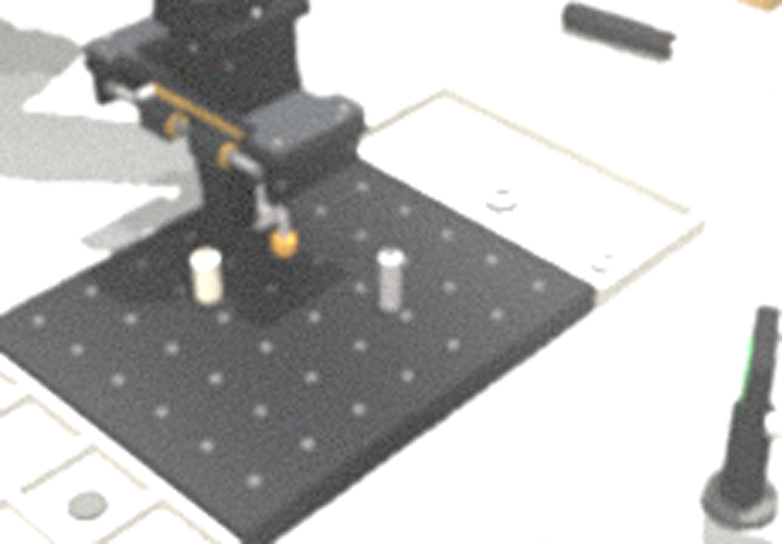

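Request:
{"op": "apply_moves", "data": {"plan": [[[14,-0.06,0.3,-0.12,0,0.008,0],[14,0,0.4,0,0,0,0],[14,0,0.4,0,0,0,0],[14,0,0.4,0,0,0,0],[14,0,0.4,0,0,0,0],[14,0.01,0.4,0,0,0,0],[14,0.01,0.4,0,0,0,0],[14,0.01,0.4,0,0,0,0],[14,0.01,0.4,0,0,0,0]]]}}

```text
time_s: 14.8
tcp_pos: [0.4523, 0.1104, 0.0381]
ee_rot: [[-0.02, -1.0, 0.001], [-1.0, 0.02, 0.002], [-0.002, -0.001, -1.0]]
wrist_force: [0.1, -0.5, 0.3]
gripper_width: 0.139
```

Request:
{"op": "apply_moves", "data": {"plan": [[[14,0.02,0.4,0,0,0,0],[14,0.02,0.4,0,0,0,0],[14,0.01,0.4,0,0,0,0],[14,0.01,0.4,0,0,0,0],[14,0,0.1,0,0,0,0],[14,0,0,0,0,0,0],[14,0,0,0.9,0,0,0],[14,0,0,0.9,0,0,0],[14,0,0,0.9,0,0,0],[14,0,0,0.9,0,0,0],[14,0,0,0.9,0,0,0],[14,0,0,0,0,0,0]]]}}

```text
time_s: 15.8
tcp_pos: [0.4518, 0.1578, 0.1532]
ee_rot: [[-0.02, -1.0, -0.005], [-1.0, 0.02, -0.003], [0.003, 0.005, -1.0]]
wrist_force: [1.0, 0.7, -0.4]
gripper_width: 0.138
```

Request:
{"op": "apply_moves", "data": {"plan": [[[14,-0.5,0.9,0.5,0,0,0],[14,-0.5,0.9,0.5,0,0,0],[14,-0.5,0.9,0.3,0,0,0],[14,-0.5,0.9,0,0,0,0],[14,-0.5,0.9,0,0,0,0],[14,-0.5,0.9,0,0,0,0],[14,-0.5,0.9,0,0,0,0],[14,-0.5,0.9,0,0,0,0],[14,-0.5,0.9,0,0,0,0],[14,-0.5,0.9,0,0,0,0],[14,-0.5,0.9,0,0,0,0],[14,0,0,0,0,0,0]]]}}

```text
time_s: 16.8
tcp_pos: [0.3054, 0.409, 0.1842]
ee_rot: [[-0.035, -0.999, -0.009], [-0.999, 0.035, -0.003], [0.004, 0.009, -1.0]]
wrist_force: [0.9, 0.0, 0.6]
gripper_width: 0.14
```

Run:
```python
from h import *
for n in('top','scene'):
    p=capture(n); a=p['pixels'][110:350,200:520,::-1] if n=='top' else p['pixels'][120:380,100:480,::-1]
    cv2.imwrite(f'pics/f_{n}.png',cv2.resize(a,None,fx=2.1,fy=2.1,interpolation=cv2.INTER_CUBIC))
    np.savez(f'f_{n}.npz',**{k:np.array(p[k]) for k in('pixels','depth','mtx','R','t')})
s=sense(); print(s['time_s'],s['tcp_pos'].round(4))
```

```text
16.9 [0.3061 0.4061 0.1839]
```

View pics/f_top.png

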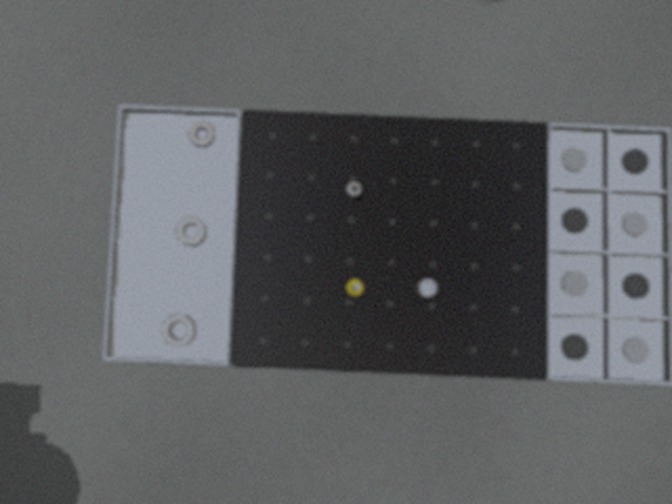

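View pics/f_scene.png

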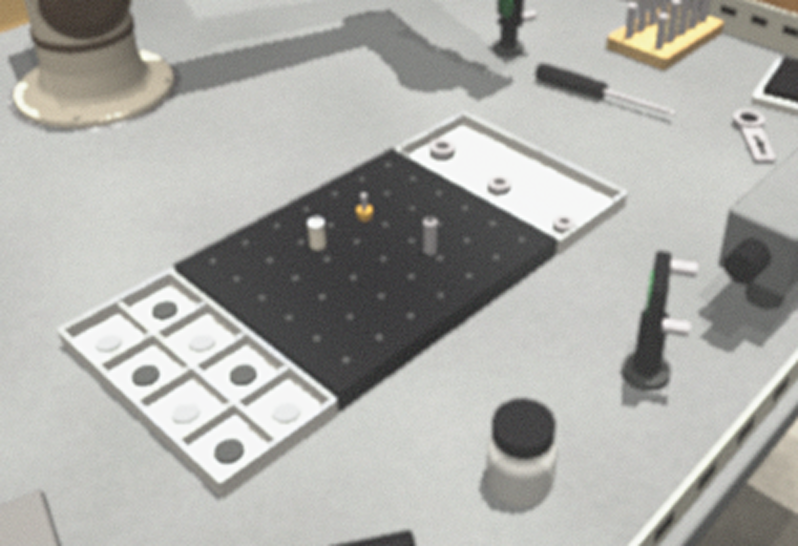

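All three rings lie flat in the plain tray (top picture, at (201,134), (191,230) and (179,329)). The post, thumbscrew, sleeve and driver are where they were.

```bash
python3 -c "
from station import finish_job
print(finish_job())"
```

```text
the job is handed in; nothing more can be done
None
```

The three rings are in the plain tray, and I handed the job in at 16.9 s of the 54 s allowed. I swept them one at a time (small, then medium, then large) along the board. The fingertips were set about 12 mm apart so that each ring sat in the gap, and no ring was lifted.

- **Rings:** the last top and scene pictures show all three lying flat inside the tray.
- **Bystanders:** by eye, the short post, thumbscrew, sleeve and driver look unmoved and upright, and the divided tray looks unchanged. I did not re-measure their positions.
- **Forces:** the wrist force I read after each move stayed around 1 N, well under the limit. It was not read during the moves themselves.
- **Arm:** it is parked clear of everything.
- **Disagreement:** the first network reports were patchy. The top view confused the large and small rings, missed the medium ring and never found the thumbscrew. I took positions from the pixels and calibration instead.

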